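# Load the insert-nut jig and hold its sprung jaw open

### The arm

A 6-joint arm with a two-finger parallel gripper is mounted at the origin on the work surface. World frame = base frame: x ahead of the robot, y to its left, z up, the work surface at z = 0. Lengths are in mm, angles in degrees, forces in N, time in s.
With the tool pointing down it reaches from about 350 to 850 mm from the base axis. Payload 8.1 kg.
Tool frame: the origin (TCP) lies at the very end of the fingers, on their centre line; the grasp point (between the pads) lies r.tcp_to_grasp behind it (r.tcp_to_grasp is the distance from the TCP to the grasp point, in mm); z points along the fingers, y is the line along which they close (so a half turn about z gives the same grasp; the last joint's range is limited). The gripper opens to 85 mm and grips with 20 to 120 N. Pads are 22 mm wide; open, the fingers measure 114 mm over their backs; the gripper's body (76 mm by 85 mm) begins 54 mm behind the grasp point. The pads swing forward as they close: fully open they stand 13 mm farther back than shut.
Start: joints at [71.54, 7.471, 85.268, -0, 87.261, -4.893], TCP at [140.733, 583.266, 231.292] pointing down, gripper open.
Joint ranges: [-169.43, 169.43], [-51.17, 129.36], [1.28, 143.12], [-76.62, 256.62], [0, 156.53], [-152.29, 152.29]. Speed limits (degrees/s): [136.94, 136.94, 159.86, 180, 180, 180].

### API

Orientations are given as [roll, pitch, yaw] about the fixed x, y, z axes, in that order (R = Rz(yaw) Ry(pitch) Rx(roll)).
In Python, from bench import sense, viewer, order, r gives the robot as it stands.
- The arm moves only by the tool carry_out, never from a script. Its argument "increments" is one flat list of numbers, 7 for each row, row after row: the shift along the tool's x, y, z as a fraction of full scale, then the turn, a rotation vector about the tool's x, y, z as a fraction of full scale, then the opening, from -1 (shut) to 1 (fully open). A call has exactly 10 rows; each row is the pose to reach, as a shift and turn from the pose commanded when the call began, along the tool's axes at that moment, turning the shorter way round; what a row does not reach only later rows make up. Full scale, the value 1, is 400 mm for a shift and 2 pi rad for a turn. A row lasts 1/8 s, in which the tool goes at most 62.5 mm and 10.7 degrees, less where a joint would pass 70% of its speed; a pose out of reach is approached as far as the arm can. A call with a number of a shift or a turn outside -1 to 1 is refused whole. A call with a gripper value outside its range is refused whole. The fingers move at their own pace and stop on an object; "force" is the grip in N (left out, the last holds). Time passes only in rows, so rows that repeat a pose let the fingers close, or fill a call up. It gives the time, the measured TCP pose, the force, the opening and the grip force at its end, in the units of the state.
- sense(): the state, without advancing time (a new reading comes with each control period).
- viewer.snapshot(name): name is "side" or "top" or "wrist"; returns the picture (420x560x3 uint8, red, green, blue); there is no depth.
- viewer.get_calibration(name): a dict with "fx", "fy", "cx", "cy" (pixels), "R" (3x3) and "t" (3): a world point X has camera coordinates R X + t. Camera axes: x right, y down, z forward; pixel columns grow to the right and rows downward; lengths in mm; the calibration is good to about 2 mm. A picture is of the moment at which its call begins: read the wrist's pose just before it. get_calibration takes no time and is no camera call; for the wrist camera it gives the pose at the moment of the call.
- order.hand_in(): hands the job in; it is judged then, once.
The state is a dict: "time": time; "joint_pos": joint angles; "qd": joint speeds; "joint_efforts": joint torques, N m; "tool_pos": TCP position; "tcp_rot": TCP orientation; "ft_force": force on the tool from outside, world axes, zero at the start; "wrist_torque": the same for the moment, N m; "finger_gap": finger opening in mm; "grip_force": force on a finger pad.
Only numpy, scipy, OpenCV 4.12 (cv2) and the standard library are available. Lean on these libraries where they do the work, as an engineer would, in place of code of your own. Each camera call takes 0.05 s, during which the arm holds its last target. There are 200 camera calls.

### The job

Load the setting jig for me: put the steel insert nut in the round recess in the jig's metal plate, flange down and barrel up, seat it fully and let go of it. Then take the bow handle of the spring-loaded jaw, pull the jaw back until its pointer is level with the tip of the index clip on the rail, and finish while still holding it there, so that I can lower the cabinet rail over the nut. Leave the plain sleeve, the levelling foot and the tape measure where they are.

Things in the scene. Friction and masses are not known exactly. Their poses are not given: they have to be found in the camera images.
- nut: The insert nut: zinc-plated steel, a round flange 38 mm across and 5 mm thick with a plain round barrel 20 mm across rising 29 mm from its middle (34 mm tall in all, 50 to 100 g). It stands loose on the bench, flange down, beside the jig on either side. Origin: centre of the flange's underside; z runs up the barrel.
- jig: The setting jig, screwed flat to the bench: a board 365 mm long (x = -190 to 175), 240 wide (y), 18 thick, timber, with an aluminium plate at x = 35 to 135 mm. Two aluminium guide rails along x, from -170 to 30 mm, at 55 to 95 mm either side in y, tops 38 mm above the bench. Origin: on the bench under its centre line; x points along the rails to the fence (roughly away from the robot), z up.
- pocket (a point): Centre of the floor of the round recess in the aluminium plate, dark-bottomed, 41.5 mm across, with its floor 12 mm above the bench, 6 mm below the plate's top (18 mm above the bench). It lies at (90, 0, 12) mm in the jig's frame, 40 mm from the jaw's face as it rests and 45 mm from the fence.
- jaw: The sliding jaw between the rails: 100 mm long (x), 104 wide, flat top 47 mm above the bench, its face block at the +x end 58 mm. Slides along the jig's x only, up to 90 mm to -x. Springs pull it home (where it starts) with about 4 N there and 10 to 14 N at the clip; let go, it flies home. Origin: on the jig's centre line 18 mm above the bench, at the jig's origin when home; axes as the jig's.
- handle (a point): Middle of the grip bar of the jaw's steel bow handle: a round bar 12 mm thick along the jig's y, its middle 85 mm above the bench, 38 mm above the slide's flat top, on legs 90 mm apart (free bar about 74 mm). Moves with the jaw; at (0, 0, 67) mm in the jaw's frame.
- pointer (a point): Tip of the flat steel pointer that stands out from the jaw's cross-bar over the right-hand (-y) rail, 50 mm above the bench; at (-80, -72, 32) mm in the jaw's frame; moves with the jaw.
- clip: The index clip, the mark: a dark steel saddle 20 mm long (x), 27 mm over its point, 10 mm high, with a blunt point towards the jaw, fixed on the right-hand (-y) rail 45 to 75 mm back (-x) from the pointer's home place. Origin: on the rail's top, 38 mm above the bench, at the tip; axes as the jig's. The pointer is at the mark when its x in the clip's frame is 0.
- sleeve: A plain steel sleeve without flange, 20 mm across, 34 mm tall, standing loose on the bench; to be left alone. Origin: centre of its underside.
- foot: A levelling foot, black plastic base 40 mm across with a thin steel stud 10 mm thick, 48 mm tall in all, standing loose on the bench; to be left alone. Origin: centre of its underside.
- tape: A tape measure, grey and black case 75 x 40 x 62 mm, loose on the bench; to be left alone. Origin: centre of its underside.
- fence (a point): Middle of the top edge of the hardwood fence's face, at (135, 0, 52) mm in the jig's frame. The fence is 22 mm thick (to +x), 200 mm wide along y, top 52 mm above the bench.
- tube (a point): Middle of the left (+y) of two spring tubes, 16 mm thick and 100 mm long, lying along the board's edges outside the rails: at (2, 108, 28) mm in the jig's frame, tops 36 mm above the bench; the other at y = -108 mm.
- crossbar (a point): Middle of the top of the steel cross-bar at the jaw's near end that draws the spring rods: 230 mm wide along y, 12 mm thick, top 59 mm above the bench; at (-60, 0, 41) mm in the jaw's frame, moves with the jaw.
Not all that is in view belongs to the job. Leave any green or red look-alike of the nut alone.

How it is judged:
By the outcome, as a careful person would: the job done as asked, in the order asked, and still so for the second after the job is handed in, while the arm keeps its last pose, push and grip.
It also fails if it takes over 54 s, if anything falls off the work surface, if the arm or the gripper's body presses on something with over 40 N, if the wrist force passes 120 N, or if a joint passes its speed limit or range.

## Working session

There is one attempt and no reset: what is moved stays moved. The work goes in short steps, Python scripts to look and compute and a tool call to move; the robot and the scene stay as the last step left them, time stands still between calls to the robot, and variables do not carry over. Pictures are saved under pics/ and viewed, at most 10 in all, crops included, and the job is handed in when it is done.

Besides the shell and the picture viewer there is one more tool, called by a JSON object that holds its "name" and its "arguments", one argument or row to a line. carry_out: Moves the arm, as the interface text tells. Its arguments: {"type":"object","properties":{"increments":{"type":"array"},"force":{"type":"number"}},"required":["increments"]}

```bash
mkdir -p pics; python3 - <<'E'
from bench import sense, viewer, order, r
import cv2
s=sense(); print({k:s[k] for k in('time','tool_pos','tcp_rot','finger_gap','ft_force')}, r.tcp_to_grasp)
for n in('side','top'):
    im=viewer.snapshot(n); cv2.imwrite(f'pics/{n}0.png',im[:,:,::-1]); c=viewer.get_calibration(n); print(n,c)
E
```

```text
{'time': 0.0, 'tool_pos': array([140.56235706, 582.73089609, 230.22848734]), 'tcp_rot': array([-1.79893450e+02, -9.28377742e-03,  1.66431943e+02]), 'finger_gap': 85.26066013316972, 'ft_force': array([0.15669665, 0.57922044, 0.10026325])} 18.700000000000003
side {'fx': 394.69102143418684, 'fy': 394.69102143418684, 'cx': 284.1001619771538, 'cy': 213.87586973467543, 'R': array([[-0.95049891, -0.31032568, -0.01580487],
       [-0.16888275,  0.55862952, -0.81204167],
       [ 0.26082645, -0.76917555, -0.58338541]]), 't': array([537.27256401, 190.30941028, 860.4540445 ])}
top {'fx': 518.4239172265941, 'fy': 518.4239172265941, 'cx': 268.1693729056493, 'cy': 205.54871002467715, 'R': array([[ 2.94096757e-04, -9.99994597e-01,  3.27415360e-03],
       [-9.97241475e-01, -5.36308051e-04, -7.42236619e-02],
       [ 7.42250168e-02, -3.24329283e-03, -9.97236245e-01]]), 't': array([ -25.07126233,  550.60299207, 1153.48779328])}
```

View pics/top0.png

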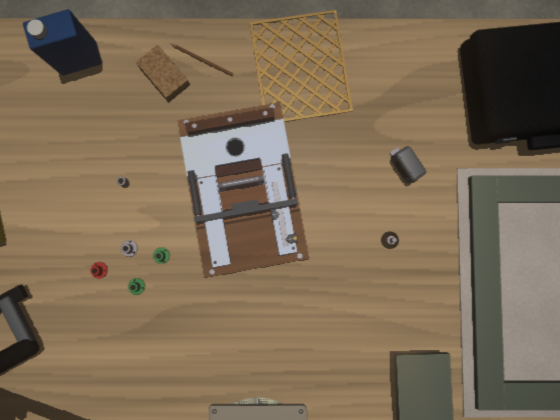

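View pics/side0.png

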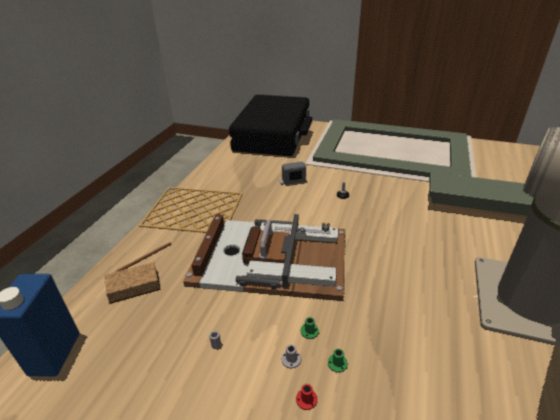

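```bash
cat > h.py <<'E'
import numpy as np, cv2
from bench import sense, viewer, order, r
def ray(c,u,v,z):
    d=c['R'].T@np.array([(u-c['cx'])/c['fx'],(v-c['cy'])/c['fy'],1]); o=-c['R'].T@c['t']
    return o+d*(z-o[2])/d[2]
def proj(c,X):
    p=np.atleast_2d(X)@c['R'].T+c['t']; return np.c_[c['fx']*p[:,0]/p[:,2]+c['cx'],c['fy']*p[:,1]/p[:,2]+c['cy']]
E
python3 - <<'E'
import cv2,numpy as np
im=cv2.imread('pics/top0.png')
a=cv2.resize(im[95:285,170:315],None,fx=3.1,fy=3.1,interpolation=cv2.INTER_CUBIC)
b=cv2.resize(im[230:290,85:180],None,fx=3.1,fy=3.1,interpolation=cv2.INTER_CUBIC)
b=cv2.copyMakeBorder(b,0,a.shape[0]-b.shape[0],0,0,cv2.BORDER_CONSTANT)
cv2.imwrite('pics/z0.png',np.hstack([a,b]))
print(a.shape)
E
```

```text
(589, 450, 3)
```

View pics/z0.png

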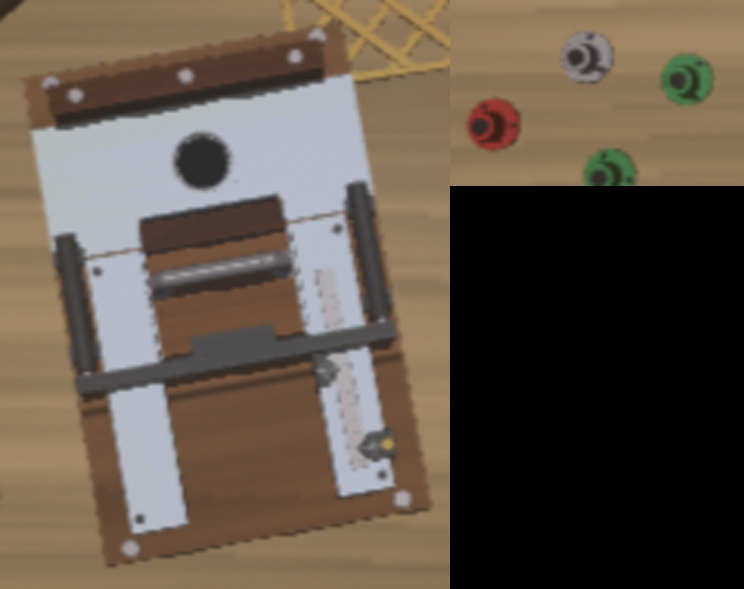

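```bash
python3 - <<'E'
from h import *
from scipy.optimize import least_squares
c=viewer.get_calibration('top')
J=np.array([[175,120,18],[175,-120,18],[-190,-120,18],[-190,120,18],[90,0,18]])
P=np.array([[25,80],[343,25],[430,508],[107,566],[202,160]])/3.1+[170,95]
def W(p,X): 
    a=p[2]; R=np.array([[np.cos(a),-np.sin(a),0],[np.sin(a),np.cos(a),0],[0,0,1]]); return X@R.T+[p[0],p[1],0]
s=least_squares(lambda p:(proj(c,W(p,J))-P).ravel(),[550,50,0.1])
print(s.x[:2],np.degrees(s.x[2]),s.fun.round(2))
for n,X in dict(pocket=[90,0,12],handle=[0,0,85],pointer=[-80,-72,50]).items(): print(n,W(s.x,np.array([X])).round(1),((proj(c,W(s.x,np.array([X])))-[170,95])*3.1).round(0))
im=viewer.snapshot('top')
print('nut flange',ray(c,129.5,248.4,4).round(1)); 
# refine nut by gray threshold
print('sleeve',ray(c,123,182,34).round(1),'greens',ray(c,(687-450)/3.1+85,79/3.1+230,4).round(1))
print('nut top check',ray(c,(577-450)/3.1+85,57/3.1+230,34).round(1))
E
```

```text
[595.87498309  34.11917134] 10.087655810212103 [-0.35 -0.58 -0.06 -0.7   0.49  0.25 -0.43  0.34  0.36  0.65]
pocket [[684.5  49.9  12. ]] [[204. 164.]]
handle [[595.9  34.1  85. ]] [[220. 271.]]
pointer [[529.7 -50.8  50. ]] [[341. 369.]]
nut flange [453.7 291.3   4. ]
sleeve [602.4 301.   34. ] greens [437.6 218.2   4. ]
nut top check [454.  291.3  34. ]
```

```bash
cat >> h.py <<'E'
import json,os
from scipy.spatial.transform import Rotation as Ro
def cmd(): return json.load(open('cmd.json')) if os.path.exists('cmd.json') else dict(p=[140.733,583.266,231.292],yaw=166.368)
def setc(p,yaw): json.dump(dict(p=list(map(float,p)),yaw=float(yaw)),open('cmd.json','w'))
def plan(p,yaw):
    "fractions from the commanded pose (tool down) to p,yaw; stores rounded result as commanded"
    c=cmd(); R=Ro.from_euler('xyz',[180,0,c['yaw']],degrees=True).as_matrix()
    f=np.round(R.T@(np.array(p)-c['p'])/400,4); dy=(yaw-c['yaw']+180)%360-180
    t=round(-dy/360,4); print('xyz',f,'rz',t); setc(R@f*400+c['p'],c['yaw']-t*360)
def st():
    s=sense(); print(round(s['time'],2),s['tool_pos'].round(1),s['tcp_rot'].round(2),'F',s['ft_force'].round(1),'gap',round(s['finger_gap'],1),'grip',s['grip_force']); return s
E
python3 -c "
from h import *
plan([440,291,200],190.1)"
```

```text
xyz [-0.8993 -0.5338  0.0782] rz -0.0659
```

{"name": "carry_out", "arguments": {
  "increments": [-0.1,-0.06,0.01,0,0,-0.01,0.06,-0.22,-0.13,0.02,0,0,-0.02,0.06,-0.34,-0.2,0.03,0,0,-0.03,0.06,-0.46,-0.27,0.04,0,0,-0.035,0.06,-0.58,-0.345,0.05,0,0,-0.045,0.06,-0.7,-0.42,0.06,0,0,-0.055,0.06,-0.82,-0.487,0.07,0,0,-0.06,0.06,-0.88,-0.522,0.076,0,0,-0.0659,0.06,-0.8993,-0.5338,0.0782,0,0,-0.0659,0.06,-0.8993,-0.5338,0.0782,0,0,-0.0659,0.06]
}}

```text
time: 1.4
tool_pos: [440.1, 291.3, 199.7]
tcp_rot: [180.0, -0.0, -169.9]
ft_force: [-0.5, 1.0, -0.5]
finger_gap: 45.4
grip_force: 0.0
```

```bash
python3 - <<'E'
from h import *
c=cmd(); setc(c['p'],c['yaw']+.06); print(cmd()); st()
k=viewer.get_calibration('wrist'); im=viewer.snapshot('wrist'); cv2.imwrite('pics/w1.png',im[:,:,::-1])
np.save('k1.npy',k,allow_pickle=True)
print(proj(k,[[453.7,291.3,4],[453.7,291.3,34]]), -k['R'].T@k['t'])
E
```

```text
{'p': [439.99607073597747, 290.9803806245793, 200.01199999999997], 'yaw': 190.152}
1.4 [440.1 291.3 199.7] [ 1.8000e+02 -4.0000e-02 -1.6993e+02] F [-0.5  1.  -0.5] gap 45.4 grip 0.0
[[267.65524095 202.04386615]
 [267.41730225 210.33952677]] [366.832069   278.6053514  342.41008391]
```

View pics/w1.png

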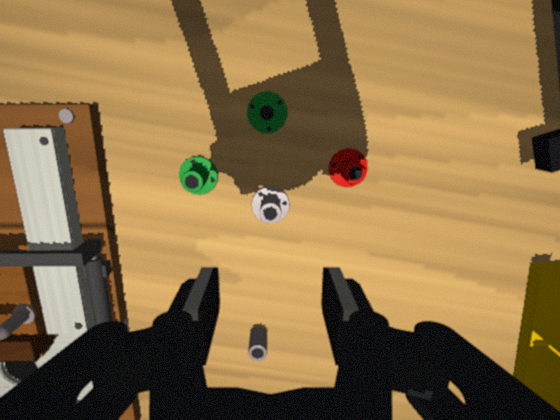

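```bash
python3 - <<'E'
from h import *
k=np.load('k1.npy',allow_pickle=True).item(); im=cv2.imread('pics/w1.png')
hsv=cv2.cvtColor(im,cv2.COLOR_BGR2HSV)
m=((hsv[:,:,1]<45)&(hsv[:,:,2]>110)).astype('u1'); m[:175]=0;m[235:]=0;m[:,:240]=0;m[:,300:]=0
p=np.column_stack(np.nonzero(m)[::-1]).astype(np.int32); h=cv2.convexHull(p); e=cv2.fitEllipse(h); print(e,p.min(0),p.max(0))
g=ray(k,*e[0],5);print('flange',g)
# predicted flange top outline
t=np.linspace(0,2*np.pi,60); q=proj(k,np.c_[g[0]+19*np.cos(t),g[1]+19*np.sin(t),5+0*t]); print(q.min(0),q.max(0))
plan([g[0],g[1],60],190.15)
E
```

```text
((269.87615966796875, 204.2698516845703), (35.396217346191406, 36.94034194946289), 95.5902099609375) [252 188] [288 222]
flange [455.29871377 293.8157989    5.        ]
[250.66614657 185.39029441] [289.07080487 222.54750228]
xyz [-3.89e-02  2.00e-04  3.50e-01] rz 0.0
```

{"name": "carry_out", "arguments": {
  "increments": [-0.01,0,0.06,0,0,0,0.06,-0.02,0,0.13,0,0,0,0.06,-0.03,0,0.2,0,0,0,0.06,-0.0389,0.0002,0.27,0,0,0,0.06,-0.0389,0.0002,0.33,0,0,0,0.06,-0.0389,0.0002,0.35,0,0,0,0.06,-0.0389,0.0002,0.35,0,0,0,0.06,-0.0389,0.0002,0.35,0,0,0,0.06,-0.0389,0.0002,0.35,0,0,0,0.06,-0.0389,0.0002,0.35,0,0,0,0.06]
}}

```text
time: 2.7
tool_pos: [456.1, 294.3, 60.7]
tcp_rot: [180.0, 0.1, -169.9]
ft_force: [0.3, -0.9, -0.1]
finger_gap: 45.6
grip_force: 0.0
```

```bash
python3 - <<'E'
from h import *
st(); print(cmd())
k=viewer.get_calibration('wrist'); im=viewer.snapshot('wrist'); cv2.imwrite('pics/w2.png',im[:,:,::-1])
np.save('k2.npy',k,allow_pickle=True)
t=np.linspace(0,2*np.pi,72)
im=im[:,:,::-1].copy()
for z,rad in((5,19),(34,10)):
    q=proj(k,np.c_[455.2+rad*np.cos(t),293.5+rad*np.sin(t),z+0*t]); print(q.min(0),q.max(0))
    for a in q: cv2.circle(im,tuple(int(round(v)) for v in a),0,(0,0,255),-1)
cv2.imwrite('pics/w2o.png',cv2.resize(im[180:420,150:400],None,fx=2.4,fy=2.4,interpolation=cv2.INTER_NEAREST))
E
```

```text
2.7 [456.1 294.3  60.7] [ 1.7998e+02  6.0000e-02 -1.6985e+02] F [ 0.3 -0.9 -0.1] gap 45.6 grip 0.0
{'p': [455.2983565996725, 293.80173621112976, 60.012], 'yaw': 190.152}
[236.91054116 206.77343364] [300.4333304  266.41201141]
[249.20111685 238.79712491] [287.67736623 274.29029948]
```

View pics/w2o.png

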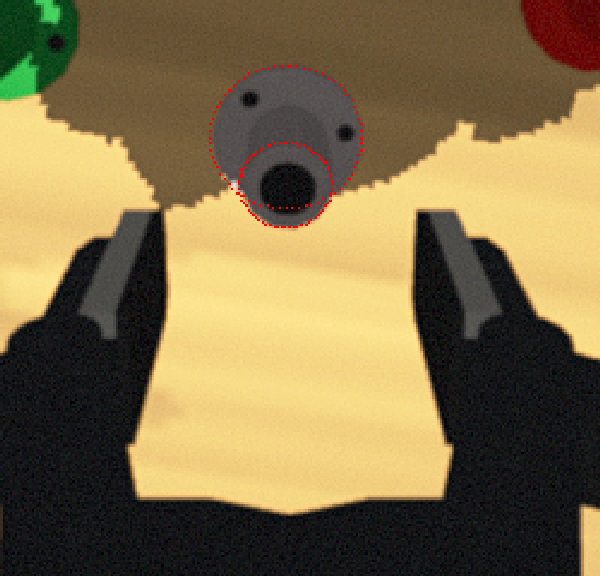

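{"name": "carry_out", "arguments": {
  "increments": [0,0,0.04,0,0,0,0.06,0,0,0.09,0,0,0,0.06,0,0,0.12,0,0,0,0.06,0,0,0.13,0,0,0,0.06,0,0,0.13,0,0,0,0.06,0,0,0.13,0,0,0,-0.3,0,0,0.13,0,0,0,-0.6,0,0,0.13,0,0,0,-1,0,0,0.13,0,0,0,-1,0,0,0.13,0,0,0,-1],
  "force": 40
}}

```text
time: 4.0
tool_pos: [456.3, 294.5, 8.9]
tcp_rot: [180.0, 0.1, -169.8]
ft_force: [-0.2, 0.1, 6.7]
finger_gap: 18.6
grip_force: 39.2
```

```bash
python3 - <<'E'
from h import *
st(); c=cmd(); setc([c['p'][0],c['p'][1],c['p'][2]-52],c['yaw']); print(cmd())
plan([c['p'][0],c['p'][1],130],190.152)
# vantage near pocket: offset by 100 mm toward -x(jig)
a=np.radians(10.15); plan([684.5,49.9,130],190.152)
E
```

```text
4.0 [456.3 294.5   8.9] [ 1.7997e+02  9.0000e-02 -1.6984e+02] F [-0.2  0.1  6.7] gap 18.6 grip 39.21143174171448
{'p': [455.2983565996725, 293.80173621112976, 8.012], 'yaw': 190.152}
xyz [ 0.     0.    -0.305] rz -0.0
xyz [-0.4566 -0.7012  0.    ] rz -0.0
```

{"name": "carry_out", "arguments": {
  "increments": [0,0,-0.06,0,0,0,-1,0,0,-0.16,0,0,0,-1,-0.03,-0.05,-0.25,0,0,0,-1,-0.09,-0.14,-0.305,0,0,0,-1,-0.16,-0.24,-0.305,0,0,0,-1,-0.23,-0.35,-0.305,0,0,0,-1,-0.3,-0.46,-0.305,0,0,0,-1,-0.37,-0.57,-0.305,0,0,0,-1,-0.43,-0.66,-0.305,0,0,0,-1,-0.4566,-0.7012,-0.305,0,0,0,-1]
}}

```text
time: 5.25
tool_pos: [685.8, 47.8, 129.2]
tcp_rot: [-180.0, -0.0, -170.0]
ft_force: [-0.5, 0.6, -0.6]
finger_gap: 18.6
grip_force: 39.2
```

```bash
python3 - <<'E'
from h import *
viewer.snapshot('side');viewer.snapshot('side');viewer.snapshot('side')
s=st(); print(cmd())
k=viewer.get_calibration('wrist'); im=viewer.snapshot('wrist')[:,:,::-1].copy(); cv2.imwrite('pics/w3.png',im)
np.save('k3.npy',k,allow_pickle=True)
a=np.radians(10.09); t=np.linspace(0,2*np.pi,90)
q=proj(k,np.c_[684.5+20.75*np.cos(t),49.9+20.75*np.sin(t),18+0*t])
for b in q: cv2.circle(im,tuple(int(round(v)) for v in b),0,(0,0,255),-1)
# nut at tool: barrel top circle, assume centred under measured tcp
x,y,z=s['tool_pos']
for zz,rad in((z-3,19),(z+26,10)):
    for b in proj(k,np.c_[x+rad*np.cos(t),y+rad*np.sin(t),zz+0*t]): cv2.circle(im,tuple(int(round(v)) for v in b),0,(0,255,0),-1)
cv2.imwrite('pics/w3o.png',cv2.resize(im[40:420],(800,543),interpolation=cv2.INTER_NEAREST))
E
```

```text
5.4 [684.7  49.5 129.2] [ 1.7998e+02 -7.0000e-02 -1.6993e+02] F [ 0.   0.3 -1.5] gap 18.7 grip 39.163339734077454
{'p': [684.51632457576, 49.90519429855297, 130.01199999999994], 'yaw': 190.152}
```

View pics/w3o.png

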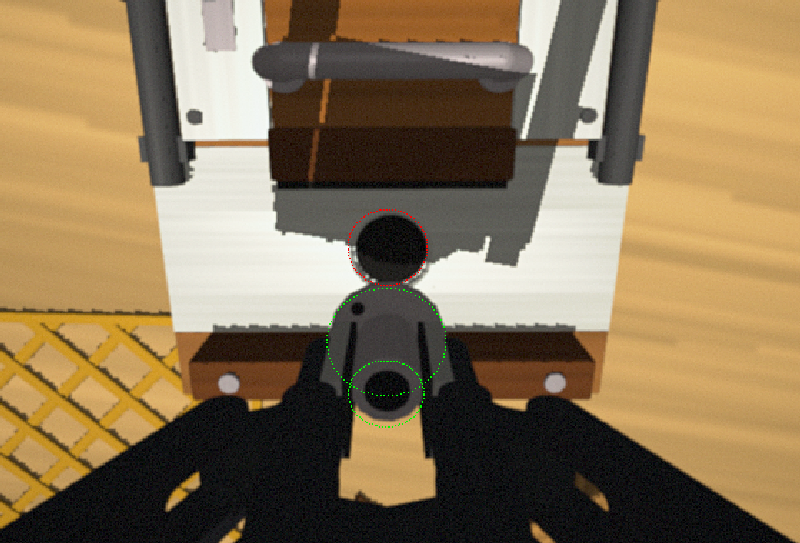

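```bash
python3 - <<'E'
from h import *
k=np.load('k3.npy',allow_pickle=True).item(); im=cv2.imread('pics/w3.png'); g=cv2.cvtColor(im,cv2.COLOR_BGR2GRAY)
m=((g<38)*255).astype('u1'); n,l,s,c=cv2.connectedComponentsWithStats(m)
for i in range(1,n):
    if 200<s[i,4]<4000 and 230<c[i,0]<310: 
        p=np.column_stack(np.nonzero(l==i)[::-1]).astype(np.int32); e=cv2.fitEllipse(cv2.convexHull(p)); print(s[i],c[i],e,ray(k,*e[0],12),ray(k,*e[0],18))
def circ(z,rad,x,y):
    t=np.linspace(0,2*np.pi,90);q=proj(k,np.c_[x+rad*np.cos(t),y+rad*np.sin(t),z+0*t]); return q.min(0).round(1),q.max(0).round(1)
print(circ(12,20.75,684.5,49.9),circ(18,20.75,684.5,49.9))
for d in(0,-1.3): print('barrel',circ(155.2,10,684.7+d,49.5),'flange',circ(131.2,19,684.7+d,49.5))
a=np.hstack([cv2.resize(im[180:250,230:320],(400,311),interpolation=cv2.INTER_CUBIC),cv2.resize(im[235:340,225:315],(400,467),interpolation=cv2.INTER_CUBIC)[:311]])
print(g[180:250:2,274]); print(g[215,235:315:2]); print('flange top col 270',g[232:250,270],'barrel row 311',g[308,238:306:2],'barrel col',g[285:340:2,270])
cv2.imwrite('pics/c3.png',cv2.resize(im[180:340,215:335],(600,800)[:1]+(600,),interpolation=cv2.INTER_CUBIC) if 0 else cv2.resize(im[185:345,215:375],(600,600),interpolation=cv2.INTER_CUBIC))
E
```

```text
[ 249  190   49   47 1739] [273.13225992 212.93271995] ((273.1117248535156, 213.2202606201172), (46.398773193359375, 48.35084915161133), 81.26640319824219) [686.06263077  52.20184137  12.        ] [684.34118299  51.84593526  18.        ]
[255 299  32  29 716] [270.20530726 312.74301676] ((270.1600036621094, 312.79571533203125), (28.411577224731445, 31.724868774414062), 90.89703369140625) [772.21030915  65.11783911  12.        ] [768.49988198  64.46372817  18.        ]
(array([243.4, 184.1]), array([297.6, 236.3])) (array([242.8, 185.8]), array([298.2, 239. ]))
barrel (array([243.2, 291.5]), array([296.1, 337.9])) flange (array([226.8, 244.9]), array([312.7, 322.3]))
barrel (array([243.7, 288.4]), array([296.8, 335. ])) flange (array([227.2, 242.1]), array([313.3, 319.8]))
[91 93 93 90 90 35  0 12 20  9 16 14  4  9  3 18 18  4  9 12  5 16 20 32
 33 33 30 34 43 63 74 66 68 69 73]
[245 245 246 245 241 130 125  51  16  16   0  24  15  20   8  16  20  12
  19  14  11   7  16  15  14  14  17  22   7  14  23  18  81  86  91  94
  94  94  91  94]
flange top col 270 [33 31 28 35 42 56 62 66 75 69 75 69 71 73 75 72 73 75] barrel row 311 [52 18 17 16 51 73 68 69 62 11 21  6  7 14 10 10  2 20  8 16  2 14 16 17
 60 67 70 66 65 16 21  9 37 71] barrel col [ 63  64  66  70  72  69  66  18  15   9  21  17  15   6  22   0  19  16
  17   3   3  39  64  59  92 172 179 178]
```

View pics/c3.png

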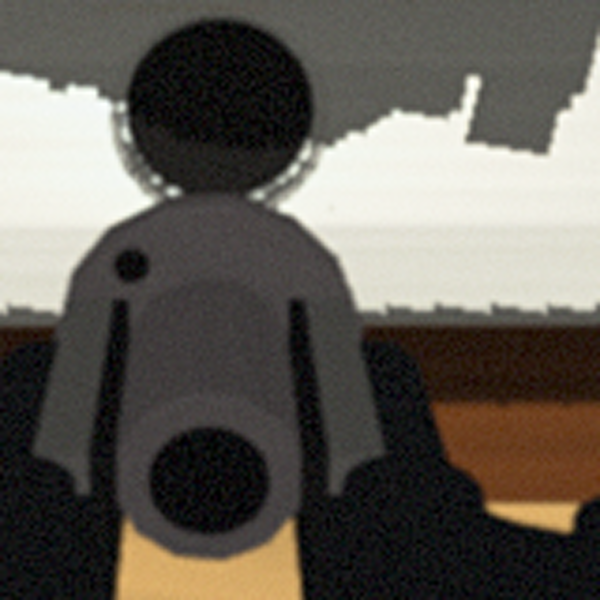

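```bash
python3 - <<'E'
from h import *
from scipy.optimize import least_squares
k=np.load('k3.npy',allow_pickle=True).item(); t=np.linspace(0,2*np.pi,180)
def ext(z,rad,x,y): q=proj(k,np.c_[x+rad*np.cos(t),y+rad*np.sin(t),z+0*t]); return q.min(0),q.max(0)
def f(p):
    a,b=ext(p[2]+34,10,p[0],p[1]); c,d=ext(p[2]+5,19,p[0],p[1]); c2,d2=ext(p[2],19,p[0],p[1])
    return [a[0]-246.2,b[0]-295,b[1]-333.5,c[0]-231.5,d[0]-311.5,min(c[1],c2[1])-236.5]
s=least_squares(f,[684,50,120]); print(s.x,s.fun)
s=least_squares(lambda p:f([p[0],p[1],120.3]),[684,50]); print(s.x,s.fun)
st()
k2=viewer.get_calibration('wrist'); print(-k2['R'].T@k2['t'],-k['R'].T@k['t'])
E
```

```text
[687.00396924  50.46445073 114.71756965] [-0.30348309  1.2481792  -0.37761882 -0.51090324 -0.61933323  0.44112601]
[684.03466743  49.92497373] [-1.47222624  2.41773864  1.64893667 -2.05467724  0.91458386 -1.55241686]
5.45 [684.3  50.4 129.3] [ 1.7997e+02 -7.0000e-02 -1.6988e+02] F [-0.2 -0.1 -1. ] gap 18.5 grip 39.1635400056839
[611.0864644   37.60558222 271.98415684] [611.50241707  36.78665633 271.87502431]
```

```bash
python3 -c "
from h import *
plan([684.5,51.6,42],190.1)"
```

```text
xyz [-0.0007  0.0042  0.22  ] rz 0.0001
```

{"name": "carry_out", "arguments": {
  "increments": [-0.0007,0.0042,0.04,0,0,0,-1,-0.0007,0.0042,0.1,0,0,0,-1,-0.0007,0.0042,0.15,0,0,0,-1,-0.0007,0.0042,0.19,0,0,0,-1,-0.0007,0.0042,0.21,0,0,0,-1,-0.0007,0.0042,0.22,0,0,0,-1,-0.0007,0.0042,0.22,0,0,0,-1,-0.0007,0.0042,0.22,0,0,0,-1,-0.0007,0.0042,0.22,0,0,0,-1,-0.0007,0.0042,0.22,0,0,0,-1]
}}

```text
time: 6.7
tool_pos: [685.1, 51.9, 42.4]
tcp_rot: [-180.0, 0.0, -169.8]
ft_force: [0.1, 0.2, -0.7]
finger_gap: 18.8
grip_force: 39.2
```

```bash
python3 - <<'E'
from h import *
st()
k=viewer.get_calibration('wrist'); im=viewer.snapshot('wrist')[:,:,::-1].copy(); cv2.imwrite('pics/w4.png',im); np.save('k4.npy',k,allow_pickle=True)
cs=viewer.get_calibration('side'); s=viewer.snapshot('side')[:,:,::-1].copy(); cv2.imwrite('pics/s4.png',s)
a=cv2.resize(im[180:340,190:350],(480,480),interpolation=cv2.INTER_CUBIC)
u,v=proj(cs,[[684.5,51.6,30]])[0].astype(int); print(u,v)
b=cv2.resize(s[v-50:v+30,u-25:u+25],(300,480),interpolation=cv2.INTER_CUBIC)
cv2.imwrite('pics/c4.png',np.hstack([a,b]))
E
```

```text
6.7 [685.1  51.9  42.4] [-1.7999e+02  3.0000e-02 -1.6985e+02] F [ 0.1  0.2 -0.7] gap 18.8 grip 39.16364550590515
231 245
```

View pics/c4.png

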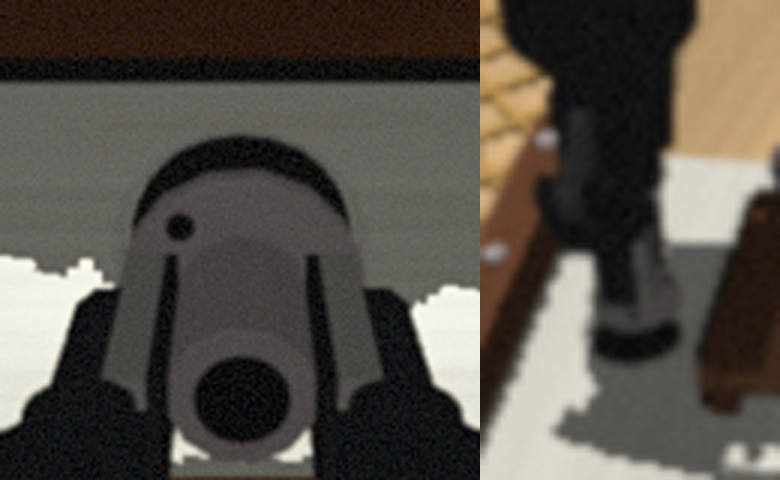

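```bash
python3 - <<'E'
from h import *
from scipy.optimize import least_squares
k=np.load('k4.npy',allow_pickle=True).item(); t=np.linspace(0,2*np.pi,180)
im=cv2.imread('pics/w4.png'); g=cv2.GaussianBlur(cv2.cvtColor(im,cv2.COLOR_BGR2GRAY),(3,3),0)
# dark arc outer edge, column-wise, sub-pixel half level
A=[];F=[]
for u in range(238,304,3):
    c=g[205:262,u].astype(float); j=np.nonzero(c<45)[0]
    if len(j): i=j[0]; A.append((u,205+i-1+(c[i-1]-50)/(c[i-1]-c[i]+1e-6))); 
    jj=[q for q in range(j[0],len(c)) if c[q]>50]; F.append((u,205+jj[0])) if jj else 0
A=np.array(A);F=np.array(F);print(A.round(1).tolist());print(F.tolist())
cam=-k['R'].T@k['t']
for z in(12,18):
    P=np.array([ray(k,u,v,z) for u,v in A])[:,:2]
    s=least_squares(lambda p:np.hypot(*(P-p[:2]).T)-p[2],[684,51,20]); s2=least_squares(lambda p:np.hypot(*(P-p[:2]).T)-20.75,[684,51])
    print('pocket z',z,s.x,np.abs(s.fun).max(),'R=20.75:',s2.x,np.abs(s2.fun).max())
for zb in(26,28,30,33):
    P=np.array([ray(k,u,v,zb+5) for u,v in F if 243<u<301])[:,:2]
    s2=least_squares(lambda p:np.hypot(*(P-p[:2]).T)-19,[684,51]);s=least_squares(lambda p:np.hypot(*(P-p[:2]).T)-p[2],[684,51,20]); print('flange bottom',zb,s2.x,np.abs(s2.fun).max(),s.x)
def ext(z,rad,x,y): q=proj(k,np.c_[x+rad*np.cos(t),y+rad*np.sin(t),z+0*t]); return q.min(0),q.max(0)
def f(p):
    a,b=ext(p[2]+34,10,p[0],p[1]); c,d=ext(p[2]+5,19,p[0],p[1])
    return [a[0]-(190+168/3),b[0]-(190+315/3),b[1]-(180+460/3),c[0]-232.7,d[0]-311.7,c[1]-236]
s=least_squares(f,[684,50,33]); print(s.x,s.fun,cam)
E
```

```text
[[238.0, 204.4], [241.0, 204.4], [244.0, 204.4], [247.0, 204.4], [250.0, 204.3], [253.0, 204.4], [256.0, 204.5], [259.0, 204.4], [262.0, 204.4], [265.0, 204.3], [268.0, 204.3], [271.0, 204.3], [274.0, 204.3], [277.0, 204.3], [280.0, 204.4], [283.0, 204.4], [286.0, 204.4], [289.0, 204.4], [292.0, 204.5], [295.0, 204.4], [298.0, 204.4], [301.0, 204.4]]
[[238, 207], [241, 207], [244, 207], [247, 207], [250, 207], [253, 207], [256, 207], [259, 207], [262, 207], [265, 207], [268, 207], [271, 207], [274, 207], [277, 207], [280, 207], [283, 207], [286, 207], [289, 207], [292, 207], [295, 207], [298, 207], [301, 207]]
pocket z 12 [2994.61269044  462.95835085 2374.07642943] 0.04480845626540031 R=20.75: [675.6751135   50.13248247] 3.8066601575052204
pocket z 18 [2912.23009482  448.30750296 2292.00739235] 0.04325321689975681 R=20.75: [674.22157839  49.8888641 ] 3.552727506587445
flange bottom 26 [670.71378009  49.99144485] 2.440422164692169 [135197.17554968  24047.09368861 136667.64572789]
flange bottom 28 [670.20487372  49.89699437] 2.378360139564773 [141753.8875791   25216.68821301 143328.40918097]
flange bottom 30 [669.69561819  49.80248164] 2.3170582152300305 [137292.89757528  24420.92405218 138797.55110233]
flange bottom 33 [668.93107336  49.66059456] 2.2265353909043313 [149184.05525635  26542.08707874 150877.24260313]
[685.04993516  52.64560017  30.35918581] [-0.37374049  2.06220643 -1.54183072 -2.17983229  0.15276744  1.7532483 ] [611.61724182  39.16709302 184.99252019]
```

```bash
python3 - <<'E'
from h import *
from scipy.optimize import least_squares
k=np.load('k4.npy',allow_pickle=True).item()
im=cv2.imread('pics/w4.png'); g=cv2.GaussianBlur(cv2.cvtColor(im,cv2.COLOR_BGR2GRAY),(3,3),0)
A=[];F=[]
for u in range(238,304,3):
    c=g[214:265,u].astype(float); j=np.nonzero(c<48)[0]
    if not len(j): continue
    i=j[0]; A.append((u,214+i-.5)); jj=[q for q in range(i,len(c)) if c[q]>48]
    if jj: F.append((u,214+jj[0]-.5))
A=np.array(A);F=np.array(F);print(A.tolist(),F.tolist())
fit=lambda P,R=None: least_squares(lambda p:np.hypot(*(P-p[:2]).T)-(R or p[2]),[684,51]+([] if R else [20]))
for z in(12,18):
    P=np.array([ray(k,u,v,z) for u,v in A])[:,:2]
    for R in(None,19,20.75): s=fit(P,R); print('pocket',z,R,s.x.round(2),np.abs(s.fun).max().round(2))
for zb in(28,30,33):
    P=np.array([ray(k,u,v,zb+5) for u,v in F if 243<u<301])[:,:2]
    for R in(None,19): s=fit(P,R); print('flange',zb,R,s.x.round(2),np.abs(s.fun).max().round(2))
E
```

```text
[[238.0, 243.5], [241.0, 238.5], [244.0, 234.5], [247.0, 232.5], [250.0, 230.5], [253.0, 228.5], [256.0, 227.5], [259.0, 226.5], [262.0, 225.5], [265.0, 225.5], [268.0, 225.5], [271.0, 224.5], [274.0, 225.5], [277.0, 225.5], [280.0, 226.5], [283.0, 227.5], [286.0, 228.5], [289.0, 229.5], [292.0, 231.5], [295.0, 234.5], [298.0, 237.5], [301.0, 241.5]] [[238.0, 251.5], [241.0, 247.5], [244.0, 244.5], [247.0, 242.5], [250.0, 241.5], [253.0, 240.5], [256.0, 238.5], [259.0, 237.5], [262.0, 236.5], [265.0, 236.5], [268.0, 236.5], [271.0, 236.5], [274.0, 236.5], [277.0, 236.5], [280.0, 237.5], [283.0, 238.5], [286.0, 239.5], [289.0, 240.5], [292.0, 241.5], [295.0, 244.5], [298.0, 246.5], [301.0, 249.5]]
pocket 12 None [686.88  52.34  19.11] 0.28
pocket 12 19 [686.76  52.31] 0.3
pocket 12 20.75 [688.72  52.71] 0.83
pocket 18 None [684.27  51.88  18.44] 0.27
pocket 18 19 [684.89  52.01] 0.4
pocket 18 20.75 [686.84  52.4 ] 1.06
flange 28 None [685.57  52.19  19.26] 0.36
flange 28 19 [685.29  52.14] 0.35
flange 30 None [684.59  52.01  19.  ] 0.35
flange 30 19 [684.59  52.01] 0.35
flange 33 None [683.13  51.76  18.62] 0.35
flange 33 19 [683.54  51.82] 0.36
```

```bash
python3 -c "
from h import *
plan([686.0,51.9,22],190.11)"
```

```text
xyz [-0.0038  0.0001  0.05  ] rz 0.0
```

{"name": "carry_out", "arguments": {
  "increments": [-0.0038,0.0001,0.0,0,0,0,-1,-0.0038,0.0001,0.01,0,0,0,-1,-0.0038,0.0001,0.02,0,0,0,-1,-0.0038,0.0001,0.025,0,0,0,-1,-0.0038,0.0001,0.03,0,0,0,-1,-0.0038,0.0001,0.035,0,0,0,-1,-0.0038,0.0001,0.04,0,0,0,-1,-0.0038,0.0001,0.045,0,0,0,-1,-0.0038,0.0001,0.05,0,0,0,-1,-0.0038,0.0001,0.05,0,0,0,-1]
}}

```text
time: 8.05
tool_pos: [686.1, 52.3, 21.7]
tcp_rot: [180.0, -0.0, -169.8]
ft_force: [0.5, -0.4, -0.1]
finger_gap: 18.4
grip_force: 39.2
```

```bash
python3 - <<'E'
from h import *
st()
k=viewer.get_calibration('wrist'); im=viewer.snapshot('wrist')[:,:,::-1].copy(); cv2.imwrite('pics/w5.png',im); np.save('k5.npy',k,allow_pickle=True)
cs=viewer.get_calibration('side'); s=viewer.snapshot('side')[:,:,::-1].copy(); cv2.imwrite('pics/s5.png',s)
a=cv2.resize(im[180:340,190:350],(480,480),interpolation=cv2.INTER_CUBIC)
b=cv2.resize(s[195:275,206:256],(300,480),interpolation=cv2.INTER_CUBIC)
cv2.imwrite('pics/c5.png',np.hstack([a,b]))
E
```

```text
8.05 [686.1  52.3  21.7] [ 1.8000e+02 -3.0000e-02 -1.6984e+02] F [ 0.5 -0.4 -0.1] gap 18.4 grip 39.16462540626526
```

View pics/c5.png

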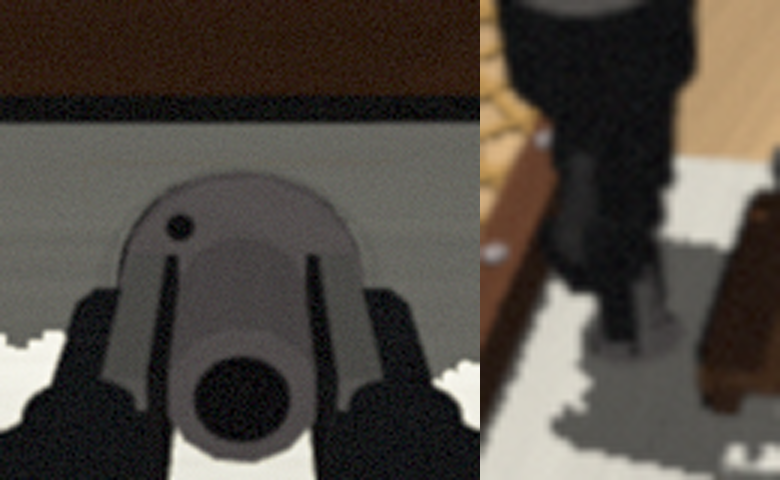

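{"name": "carry_out", "arguments": {
  "increments": [0,0,0.001,0,0,0,-1,0,0,0.002,0,0,0,-1,0,0,0.003,0,0,0,-1,0,0,0.004,0,0,0,-1,0,0,0.005,0,0,0,-1,0,0,0.005,0,0,0,-1,0,0,0.005,0,0,0,-1,0,0,0.005,0,0,0,-1,0,0,0.005,0,0,0,-1,0,0,0.005,0,0,0,-1]
}}

```text
time: 9.4
tool_pos: [686.6, 52.3, 21.0]
tcp_rot: [-180.0, 0.0, -169.8]
ft_force: [-4.1, 0.3, 6.8]
finger_gap: 18.8
grip_force: 39.7
```

{"name": "carry_out", "arguments": {
  "increments": [0,0,0.005,0,0,0,-0.4,0,0,0.005,0,0,0,-0.2,0,0,0.005,0,0,0,0,0,0,0.005,0,0,0,0,0,0,0.0,0,0,0,0,0,0,-0.05,0,0,0,0,0,0,-0.15,0,0,0,0,0,0,-0.27,0,0,0,0.06,0,0,-0.38,0,0,0,0.06,0,0,-0.4,0,0,0,0.06]
}}

```text
time: 10.65
tool_pos: [689.3, 52.3, 187.5]
tcp_rot: [-179.9, 0.6, -169.8]
ft_force: [-1.1, -0.1, 0.3]
finger_gap: 45.2
grip_force: 0.0
```

```bash
python3 - <<'E'
from h import *
s=st(); c=cmd(); setc([c['p'][0],c['p'][1],c['p'][2]+160],c['yaw']); print(cmd())
k=viewer.get_calibration('wrist'); im=viewer.snapshot('wrist')[:,:,::-1].copy(); cv2.imwrite('pics/w6.png',im); np.save('k6.npy',k,allow_pickle=True)
cv2.imwrite('pics/t6.png',viewer.snapshot('top')[:,:,::-1])
u,v=proj(k,[[686.3,52.2,12]])[0]; print(u,v)
cv2.imwrite('pics/w6o.png',cv2.resize(im,(800,600)))
E
```

```text
10.65 [689.3  52.3 187.5] [-179.9     0.56 -169.84] F [-1.1 -0.1  0.3] gap 45.2 grip 0.0
{'p': [685.9851683913896, 51.91459788590975, 182.01199999999994], 'yaw': 190.11599999999999}
270.7857017896276 188.50581239557624
```

View pics/w6o.png

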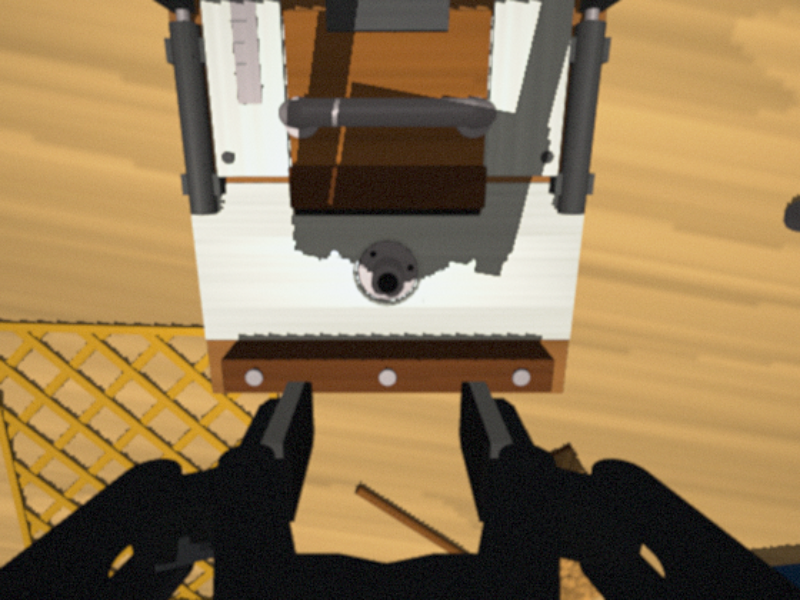

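```bash
python3 - <<'E'
from h import *
k=np.load('k6.npy',allow_pickle=True).item()
for p in((281,114),(495,116)): print(ray(k,p[0]*.7,p[1]*.7,85))
print(k['fx'],k['R'])
plan([573,-42,115],190.11)
E
```

```text
[607.40385792 -10.56233007  85.        ]
[591.23299774  85.01767067  85.        ]
352.86495314526604 [[-0.17554894  0.98446845 -0.00210807]
 [ 0.93837191  0.16797589  0.30206334]
 [ 0.29772593  0.05104875 -0.95328553]]
xyz [ 0.3193 -0.1815  0.1675] rz 0.0
```

{"name": "carry_out", "arguments": {
  "increments": [0.03,-0.02,0,0,0,0,0.06,0.09,-0.05,0.0,0,0,0,0.06,0.16,-0.09,0.02,0,0,0,0.06,0.22,-0.13,0.06,0,0,0,0.06,0.28,-0.165,0.1,0,0,0,0.06,0.31,-0.178,0.14,0,0,0,0.06,0.3193,-0.1815,0.16,0,0,0,0.06,0.3193,-0.1815,0.1675,0,0,0,0.06,0.3193,-0.1815,0.1675,0,0,0,0.06,0.3193,-0.1815,0.1675,0,0,0,0.06]
}}

```text
time: 12.0
tool_pos: [574.1, -41.4, 113.6]
tcp_rot: [-180.0, 0.1, -169.8]
ft_force: [-0.3, 0.9, 0.1]
finger_gap: 45.3
grip_force: 0.0
```

```bash
python3 - <<'E'
from h import *
for i in range(4): viewer.snapshot('top')
s=st(); print(cmd())
k=viewer.get_calibration('wrist'); im=viewer.snapshot('wrist')[:,:,::-1].copy(); cv2.imwrite('pics/w7.png',im); np.save('k7.npy',k,allow_pickle=True)
a=np.radians(10.1); R=np.array([[np.cos(a),-np.sin(a)],[np.sin(a),np.cos(a)]]); o=np.array([686.3,52.2])-R@[90,0]; print(o)
# rectify z=48 plane in jig frame, 1 mm cells: rows = jig x from -60 down to -175, cols jig y -45..-110
for z,xs in((50,range(-62,-96,-1)),(46,range(-110,-175,-1))):
    ys=np.arange(-50,-104,-1.); print('z',z,'y from -50 to -103')
    for x in xs:
        W=np.array([[*(R@[x,y]+o),z] for y in ys]); q=proj(k,W).astype(np.float32)
        g=cv2.remap(im.mean(2).astype(np.float32),q[:,0].copy(),q[:,1].copy(),cv2.INTER_LINEAR).ravel()
        print(x,''.join('#@*+-. '[min(6,int(v//37))] for v in g))
E
```

```text
12.2 [573.8 -41.6 113.4] [-1.7999e+02  3.0000e-02 -1.6982e+02] F [0.4 0.4 0.3] gap 45.7 grip 0.0
{'p': [573.0022651877206, -41.98972567626894, 115.01199999999993], 'yaw': 190.11599999999999}
[597.6947138   36.41699465]
z 50 y from -50 to -103
-62 @@@@@@@@@@@@@@@@@@@@@@#@@@@@@@@@@@@@@@@@@@@@@@@@@@@@@@
-63 @#@@@@@@@@@@#@@@@@@@@@@@@@@@@@#@@@@#@##@@#@@@@@@@@@#@@
-64 @@#####@@#@@####@@@@@#@#@@@@@#@@@@@@@@@#@##@##@#@@#@#@
-65 @@@@@@@@#@@@@#@@*@@@@@@@@@@@@@@*@@******@***@@@@@@#@#@
-66 @@@@@@@#@#@@@@@*+******************++++******@@@@@@###
-67 @@@@@@@@@@@@@@@*+**************++**++++*+**+*@@@@@@###
-68 @@@@@@@@@@@@#@@*+***********@**+*++++++***++*@@@@@@#@@
-69 @@@@@@@@@@@@@@@*+********@@@@**+*+*++++****+*@@@@@@@##
-70 @@@@@@@@@@@@@@@*+**************++**++++******@@@@@@@@@
-71 @@@@@@@@@@@@@#@*+**************+++*+++++***+*@@@@@@@@@
-72 @@@@@@@@@@#@@@@*+***************+**++++******@@@@@@@@@
-73 @@@@@@#@@@@@@@@@***************+**++++++*****@@@@@@@@@
-74 @@@@@@@@@@@@@@@@@**************+++++++++*++**@@@@@@@@@
-75 @@@@@@@@@@@@@@@@@@@************+*+*++++****+*@@@@@@@@@
-76 @@@@@@@@@#@@@@@#@@@@*******
[... 4372 characters left out ...]
              ++++++*+++++++***+++++++++
-164 ******-                    -*+++**++++++***+*+++++++++
-165 *+****-                    -*+++**+*++++******++*+++++
-166 ******-                    -*++++*++*+++++**********+*
-167 ######################################################
-168 ######################################################
-169 ######################################################
-170 ######################################################
-171 ######################################################
-172 ######################################################
-173 ######################################################
-174 ######################################################
```

```bash
python3 -c "
from h import *
plan([597.9,36.4,150],100.11)"
```

```text
xyz [-0.0957  0.182  -0.0875] rz 0.25
```

{"name": "carry_out", "arguments": {
  "increments": [0,0,-0.04,0,0,0.02,0.18,-0.02,0.03,-0.08,0,0,0.045,0.18,-0.04,0.07,-0.0875,0,0,0.07,0.18,-0.06,0.11,-0.0875,0,0,0.1,0.18,-0.08,0.15,-0.0875,0,0,0.13,0.18,-0.09,0.17,-0.0875,0,0,0.16,0.18,-0.0957,0.182,-0.0875,0,0,0.19,0.18,-0.0957,0.182,-0.0875,0,0,0.215,0.18,-0.0957,0.182,-0.0875,0,0,0.24,0.18,-0.0957,0.182,-0.0875,0,0,0.25,0.18]
}}

```text
time: 13.5
tool_pos: [598.3, 36.8, 148.1]
tcp_rot: [180.0, 0.0, 100.0]
ft_force: [-0.7, 0.1, 0.4]
finger_gap: 50.1
grip_force: 0.0
```

```bash
python3 - <<'E'
from h import *
for i in range(4): viewer.snapshot('top')
s=st(); print(cmd()); print(s['joint_pos'].round(0))
plan([597.9,36.4,65.5],100.11)
E
```

```text
13.7 [598.3  36.7 148.1] [179.99   0.   100.25] F [-0.9  0.5 -0.3] gap 50.7 grip 0.0
{'p': [597.9004591012884, 36.40210004454439, 150.01199999999994], 'yaw': 100.11599999999999}
[ -1.  10.  91.  -0.  79. -12.]
xyz [-0.     -0.      0.2113] rz 0.0
```

{"name": "carry_out", "arguments": {
  "increments": [0,0,0.04,0,0,0,0.18,0,0,0.1,0,0,0,0.18,0,0,0.16,0,0,0,0.18,0,0,0.2,0,0,0,0.18,0,0,0.2113,0,0,0,0.18,0,0,0.2113,0,0,0,0.18,0,0,0.2113,0,0,0,-0.2,0,0,0.2113,0,0,0,-0.6,0,0,0.2113,0,0,0,-1,0,0,0.2113,0,0,0,-1],
  "force": 60
}}

```text
time: 14.95
tool_pos: [598.1, 36.6, 64.5]
tcp_rot: [-180.0, 0.0, 100.2]
ft_force: [-5.5, -0.8, 6.6]
finger_gap: 10.2
grip_force: 58.4
```

{"name": "carry_out", "arguments": {
  "increments": [0,0,0,0,0,0,-1,0,0,0,0,0,0,-1,0,0,0,0,0,0,-1,0,0,0,0,0,0,-1,0,0,0,0,0,0,-1,0,0,0,0,0,0,-1,0,0,0,0,0,0,-1,0,0,0,0,0,0,-1,0,0,0,0,0,0,-1,0,0,0,0,0,0,-1],
  "force": 60
}}

```text
time: 16.2
tool_pos: [598.1, 36.6, 64.5]
tcp_rot: [-180.0, 0.0, 100.2]
ft_force: [-4.9, -0.5, 6.1]
finger_gap: 10.2
grip_force: 58.4
```

```bash
python3 - <<'E'
from h import *
s=st(); c=cmd(); print(c)
a=np.radians(10.1); d=np.array([np.cos(a),np.sin(a),0]); print(d)
print('jig x,y of tcp', (s['tool_pos']-[597.7,36.4,0])@np.c_[d,[-d[1],d[0],0]])
plan(np.array(c['p'])-58.8*d,100.116)
E
```

```text
16.2 [598.1  36.6  64.5] [-1.7998e+02  1.0000e-02  1.0016e+02] F [-4.9 -0.5  6.1] gap 10.2 grip 58.43934774398804
{'p': [597.9004591012884, 36.40210004454439, 65.49199999999995], 'yaw': 100.11599999999999}
[0.98450318 0.17536673 0.        ]
jig x,y of tcp [0.43175409 0.10273802]
xyz [ 0.    -0.147 -0.   ] rz -0.0
```

{"name": "carry_out", "arguments": {
  "increments": [0,-0.008,0,0,0,0,-1,0,-0.024,0,0,0,0,-1,0,-0.044,0,0,0,0,-1,0,-0.066,0,0,0,0,-1,0,-0.088,0,0,0,0,-1,0,-0.108,0,0,0,0,-1,0,-0.126,0,0,0,0,-1,0,-0.138,0,0,0,0,-1,0,-0.145,0,0,0,0,-1,0,-0.147,0,0,0,0,-1]
}}

```text
time: 17.45
tool_pos: [542.7, 26.6, 64.5]
tcp_rot: [179.7, 0.0, 100.2]
ft_force: [10.9, 2.6, -5.5]
finger_gap: 10.6
grip_force: 58.5
```

```bash
python3 - <<'E'
from h import *
for i in range(4): viewer.snapshot('side')
s=st(); c=cmd(); print(c)
a=np.radians(10.1); R=np.array([[np.cos(a),-np.sin(a)],[np.sin(a),np.cos(a)]]); o=np.array([597.7,36.4])
print('jig xy of tcp',R.T@(s['tool_pos'][:2]-o))
k=viewer.get_calibration('top'); im=viewer.snapshot('top'); cv2.imwrite('pics/t8.png',im[:,:,::-1])
o2=np.array([595.9,34.1])  # top-camera jig fit
def show(k,im,o,z,xs,ys):
    for x in xs:
        q=proj(k,np.array([[*(R@[x,y]+o),z] for y in ys])).astype(np.float32)
        g=cv2.remap(im.mean(2).astype(np.float32),q[:,0].copy(),q[:,1].copy(),cv2.INTER_LINEAR).ravel()
        print(x,''.join('#@*+-. '[min(6,int(v//37))] for v in g))
show(k,im,o2,49,range(-110,-156,-1),np.arange(-50,-104,-1.))
E
```

```text
17.65 [542.8  26.6  64.6] [1.7967e+02 3.0000e-02 1.0016e+02] F [11.8  2.1 -4.1] gap 10.1 grip 58.46448004245758
{'p': [540.0145539076416, 26.074371353678863, 65.49199999999993], 'yaw': 100.11599999999999}
jig xy of tcp [-5.57737332e+01 -5.23978576e-02]
-110 +++++++++*********************************************
-111 +++++++++*********************************************
-112 ++++++++**********************************************
-113 ++++++++**********************************************
-114 ++++++++**********************************************
-115 ++++++++**********************************************
-116 ++++++++**********************************************
-117 +++++++***********************************************
-118 +++++++***********************************************
-119 +++++++**************************************@@@@@****
-120 +++++++***@@@@******************************@@@@@@@@@@
-121 +++++++***@@@@***++++++**********************@@@@@@@@@
-122 +++++++*********+++---+++++++************+***@@@@@@@@@
-123 ++++++********++++-----------+++++++**+++-++*@@@@@@@@@
-124 ++
[... 1212 characters left out ...]
------------+++*************************
-145 +**+++++++*+++-------------++++***************@*******
-146 +*+++-----++-------------------+*******+*****@@@@*****
-147 +*+++--------------------------+++**+++++++***@@@*****
-148 ***++---.......------------------++++------++*@@******
-149 ****+--........------------------------.----+*********
-150 ****+--........---------------............--+*********
-151 ****+--.........-----.-------.............--+*********
-152 ****+--..........---.......-.............---+*********
-153 ****+--............................---------+*********
-154 ****+--...........................----------+*********
-155 ****+--.........................----+++-----++********
```

{"name": "carry_out", "arguments": {
  "increments": [0,-0.002,0,0,0,0,-1,0,-0.004,0,0,0,0,-1,0,-0.006,0,0,0,0,-1,0,-0.0068,0,0,0,0,-1,0,-0.0068,0,0,0,0,-1,0,-0.0068,0,0,0,0,-1,0,-0.0068,0,0,0,0,-1,0,-0.0068,0,0,0,0,-1,0,-0.0068,0,0,0,0,-1,0,-0.0068,0,0,0,0,-1]
}}

```text
time: 18.95
tool_pos: [540.2, 26.1, 64.5]
tcp_rot: [179.7, 0.0, 100.2]
ft_force: [10.5, 1.3, -4.6]
finger_gap: 10.0
grip_force: 58.5
```

```bash
python3 - <<'E'
from h import *
s=st()
a=np.radians(10.1); R=np.array([[np.cos(a),-np.sin(a)],[np.sin(a),np.cos(a)]]); o=np.array([597.7,36.4])
print('jig xy of tcp',R.T@(s['tool_pos'][:2]-o))
k=viewer.get_calibration('top')
ims=np.mean([viewer.snapshot('top') for _ in range(6)],0)
o2=np.array([595.9,34.1])
g=ims.mean(2).astype(np.float32)
def samp(x,ys,z=49):
    q=proj(k,np.array([[*(R@[x,y]+o2),z] for y in ys])).astype(np.float32); return cv2.remap(g,q[:,0].copy(),q[:,1].copy(),cv2.INTER_CUBIC).ravel()
for x in range(-124,-152,-1): print(x,samp(x,np.arange(-62,-86,-2.)).astype(int))
# nut still in pocket: brightness patch at pocket and the flange colour
w=viewer.get_calibration('top'); u,v=proj(w,[[684.5,49.9,17]])[0]; print(u,v,ims[int(v)-8:int(v)+9:2,int(u)-8:int(u)+9:2].mean(2).astype(int))
E
```

```text
18.95 [540.2  26.1  64.5] [1.7966e+02 4.0000e-02 1.0016e+02] F [10.5  1.3 -4.6] gap 10.0 grip 58.4607070684433
jig xy of tcp [-58.40266725  -0.0612584 ]
-124 [ 93 105 101  86  94 114 117 104  99 103 125 154]
-125 [107 133 137 121 123 145 151 139 136 138 150 173]
-126 [112 156 171 157 151 161 167 165 166 167 159 156]
-127 [112 159 185 177 172 170 170 171 173 165 144 128]
-128 [110 154 181 175 174 174 175 175 166 142 116 108]
-129 [109 149 176 175 173 173 174 174 160 120  91  93]
-130 [105 136 166 176 175 174 174 169 150 110  84  85]
-131 [101 119 145 167 173 173 174 163 130  96  83  87]
-132 [ 96 103 126 157 171 172 166 151 111  88  85  91]
-133 [ 92  92 106 139 166 170 155 125  93  83  90  97]
-134 [ 96  91  95 121 149 158 137 102  84  82  95 107]
-135 [113  97  90 106 132 140 123  92  85  86 102 117]
-136 [129 106  97 102 122 129 115 100  97 100 113 125]
-137 [125 107 104 110 127 133 113 100 106 113 124 127]
-138 [108  96  99 114 139 146 112  89  98 110 121 120]
-139 [ 96  87  93 118 150 158 122  86  86  96 106 107]
-140 [ 94  87 100 130 162 166 139  92  78  83  90  95]
-141 [ 94  9
[... 282 characters left out ...]
61 171 166 162 160 163 150 103  78]
-147 [126 162 164 166 173 170 168 168 174 170 125  94]
-148 [151 178 175 172 173 170 167 168 175 178 155 134]
-149 [174 187 180 171 173 170 160 158 172 187 187 177]
-150 [190 190 178 164 175 177 164 155 168 189 195 195]
-151 [194 192 180 165 180 185 176 168 176 192 193 193]
235.54286497744596 147.33972503595797 [[191 150 115 134 107 132 115 169 194]
 [153 106 161 149 149 132 164 107 170]
 [122 152 135  63  68 159 165 158 140]
 [137 157 132  59  64 146 137 167 109]
 [129 159 130  88 118 142 117 168 129]
 [130 105  82  83  83  60 118 168 127]
 [134 165 147  77  62  85 112 132 149]
 [181 131 168 170 166 175 153 130 189]
 [193 183 130 111 111 113 158 190 194]]
```

```bash
python3 -c "
from h import *
print(order.hand_in())"
```

```text
the job is handed in; nothing more can be done
None
```

The nut is in the recess, flange down and released. The jaw is pulled back about 58.8 mm with its pointer within about 0.5 mm of the clip tip, the gripper still holds the handle, and the job is handed in at about 19 s.

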